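Take the slicing disc off a vegetable slicer with a left-hand knob

TASK

The vegetable slicer's disc has to come off for washing. The black knob that clamps it has a left-hand thread: loosen it by feel, turning it clockwise (seen from above) until it comes free at its stop or just short of it, never forcing it against the stop or pulling while the thread still holds, then lift it off and set it down gently on the plate. Then lift the disc off, lay it gently and flat, blades up, on the middle of the wooden chopping board beside the slicer, and leave the lemon and small glass in front of the slicer and the two shakers behind it where they are.

Things in the scene. Friction and masses are not known exactly. Their poses are not given: they have to be found in the camera images.
- knob_grip (a point): Centre of the upright grip bar of the black plastic knob on top of the disc's hub. The bar is 54 mm long (x axis), 16 mm thick (y) and 26 mm high (13 mm below to 13 mm above this point). Under it the round skirt, 45 mm across, 17 mm high: the knob's underside is 30 mm below this point. z is up, on the turning axis; clockwise from above is negative about z. 0.09 kg.
- disc_hub (a point): On the axis of the steel slicing disc (160 mm across, 4 mm thick, 0.26 kg) in its black round hub, 44 mm across, that stands on the disc; 13 mm above the disc's flat underside, 9 mm below the hub's top. z up. The hub sits with 1 mm play on a square drive. With the knob off, the steel spindle end (11 mm thick, with cross pin) stands 11 mm out of the hub; lift straight up 40 mm to clear it.
- spindle (a point): On the slicer's upright spindle axis, at the shoulder that carries the disc's underside, 142 mm above the worktop; z up, x points away from the slicer's front (dial and keys). The rim of the clear round bowl (191 mm across) is 10 mm above this point; the bowl's handle reaches 136 mm out along +x.
- slicer: Vegetable slicer, steel motor housing 205 x 195 mm; stands firm, does not move; origin under its middle. Knob thread: a sprung cross pin (5 to 20 N) hooked by a left-hand two-start quick thread. Loosening takes 0.1 to 0.4 N m, falling to nothing. After 1.4 to 2.4 rad clockwise (differs) comes a hard stop, for under 0.5 N m; there, or 0.3 rad before it, it lifts off freely (14 mm clears the pin). It does not rise as it turns.
- board: Wooden chopping board lying flat, 178 mm (x) by 325 mm (y), 18 mm thick; origin at the centre of its underside. Loose, 0.6 kg.
- plate: Round grey-blue side plate with a brown rim, 180 mm across, rim 22 mm high, flat middle 110 mm across at 9 mm height; origin at the centre of its underside. Loose, 0.3 kg.
- lemon: Yellow lemon, 72 x 55 x 54 mm, lying on the worktop before the slicer; origin at its underside. A bystander.
- glass: Small clear tumbler, 55 mm across, 63 mm high, before the slicer; origin at its underside. A bystander.
- pepper: Pepper shaker, 44 mm across, 90 mm high; origin at its underside. A bystander.
- salt: Salt shaker, 44 mm across, 90 mm high; origin at its underside. A bystander.
There are look-alikes about, which are no part of the job. Leave any green or purple look-alike of the part that bears knob_grip alone.

How it is judged (in metres and radians):
On the way, in this order (a step that is already met when the one before it is completed fails the run):
1. the knob has been unscrewed and lifted clear of the spindle (z of knob_grip in the frame of spindle above 0.075 m), for 0.2 s.
2. the knob has been set down on the plate (horizontal distance between knob_grip and plate below 0.06 m and height (world z) of knob_grip below 0.06 m), for 0.2 s.
3. the disc has been lifted clear of the spindle (z of disc_hub in the frame of spindle above 0.05 m), for 0.1 s.
At the end, for the whole second after the job is handed in: The disc lies flat, blades up (tilt under 0.08 rad), on the board, its axis within 50 mm of the board's centre across the board and within 100 mm along it; the knob rests on the plate with its axis within 60 mm of the plate's centre; both released and at rest (all of step 2 and x of disc_hub in the frame of board between -0.05 and 0.05 m and y of disc_hub in the frame of board between -0.1 and 0.1 m and height (world z) of disc_hub below 0.036 m and angle between disc_hub's own z axis and vertical below 0.08 rad and distance between disc_hub and spindle above 0.1 m and linear speed of each of disc, knob below 0.02 m/s); the robot touches nothing.
It fails at once if the knob is forced: more than 80 N between the knob and the spindle's pin (clamped, it carries about 15 N) (contact force between knob and slicer above 80 N).
It fails at once if the disc is pressed or jammed on the machine with more than 60 N (contact force between disc and slicer above 60 N).
It fails at once if the knob or the disc is dropped: it moves faster than 0.45 m/s with no finger on it (a fall of over 10 mm) ((linear speed of knob above 0.45 m/s and contact force between the fingers and knob below 0.05 N) or (linear speed of disc above 0.45 m/s and contact force between the fingers and disc below 0.05 N)).
It fails at once if the lemon, the glass, the pepper or the salt shaker is moved by more than 25 mm (distance of any of lemon, glass, pepper, salt from where it was at the start of the episode above 0.025 m).
It also fails if it takes over 72 s, if anything falls off the work surface, if the arm or the gripper's body presses on something with over 40 N, if the wrist force passes 120 N, or if a joint passes its speed limit or range.

ROBOT

A 6-joint arm with a two-finger parallel gripper is mounted at the origin on a cart in front of the work surface, level with it; the furniture and walls round the work are solid. World frame = base frame: x ahead of the robot, y to its left, z up, the work surface at z = 0. Lengths are in m, angles in degrees, forces in N, time in s.
With the tool pointing down it reaches from about 0.325 to 1 m from the base axis. Payload 5.1 kg.
Tool frame: the origin (TCP) lies where the fingers leave the gripper's body, on its centre line; the fingertips stand 73 mm ahead of it and the grasp point (between the pads) lies 54 mm ahead of it; z points along the fingers, y is the line along which they close (so a half turn about z gives the same grasp; the last joint's range is limited). The gripper opens to 85 mm and grips with 20 to 120 N. Pads are 22 mm wide; open, the fingers measure 114 mm over their backs; the gripper's body (76 mm by 85 mm) begins 54 mm behind the grasp point. The pads swing forward as they close: fully open they stand 13 mm farther back than shut.
Start: joints at [61.329, 7.093, 94.555, -0, 78.352, -4.733], TCP at [0.264, 0.594, 0.304] pointing down, gripper open.
Joint ranges: [-149.61, 149.61], [-58.7, 133.49], [1.44, 155.28], [-77.14, 257.14], [18.33, 153.61], [-166.67, 166.67]. Speed limits (degrees/s): [147.25, 147.25, 180, 180, 180, 180].

INTERFACE

Orientations are given as a 3x3 rotation matrix whose columns are the frame's x, y, z axes.
In Python, from workcell import arm gives the robot as it stands.
- The arm moves only by the tool arm_command, never from a script. Its argument "moves" is a list of rows, each a list of 3 entries, a list of its own where there are three numbers: the shift along the world's x, y, z scaled (see below), then the turn, a rotation vector about the world's x, y, z scaled (see below), then the gripper's target within -1 to 1 (fully open at 1, half-way at 0, shut at -1). In form: [[[tx, ty, tz], [wx, wy, wz], gripper], ...]. A call has 1 to 12 rows; each row shifts and turns the commanded pose from where the row before left it; what a row does not reach is not made up. The controller multiplies each number of a shift by 0.075 m and each number of a turn by 360 degrees. A row lasts 1/12 s, in which the tool goes at most 41.7 mm and 7.16 degrees, less where a joint would pass 70% of its speed; a pose out of reach is approached as far as the arm can. A call with a number of a shift or a turn outside -1 to 1 is refused whole. A call with a gripper value outside its range is refused whole. The fingers move at their own pace and stop on an object; "squeeze" is the grip in N (left out, the last holds). Time passes only in rows, so rows that do not move let the fingers close. It gives the time, the measured TCP pose, the force, the opening and the grip force at its end, in the units of the state.
- arm.read_state(): the state, without advancing time (a new reading comes with each control period).
- arm.read_camera(name): name is "scene" or "top" or "wrist"; returns a dict with "image" (420x560x3 uint8, red, green, blue), "K" (3x3 intrinsics, pixels), "extrinsics" (4x4, takes a point from camera to world coordinates); the wrist camera has in their place "tool_from_camera" (4x4, takes a point from camera to tool coordinates, whose origin is the TCP and whose axes are the flange's). Camera axes: x right, y down, z forward; pixel columns grow to the right and rows downward; lengths in m; the calibration is good to about 2 mm. A picture is of the moment at which its call begins: read the wrist's pose just before it. There is no depth.
- arm.job_done(): hands the job in; it is judged then, once.
The state is a dict: "clock": time; "joint_pos": joint angles; "joint_vel": joint speeds; "joint_torque": joint torques, N m; "tool_pos": TCP position; "orientation": TCP orientation; "wrist_force": force on the tool from outside, world axes, zero at the start; "ft_torque": the same for the moment, N m; "opening": finger opening in m; "grasp_force": force on a finger pad.
Only numpy, scipy, OpenCV 4.12 (cv2) and the standard library are available. Lean on these libraries where they do the work, as an engineer would, in place of code of your own. Each camera call takes 0.05 s, during which the arm holds its last target. There are 200 camera calls.

## Working session

There is one attempt and no reset: what is moved stays moved. The work goes in short steps, Python scripts to look and compute and a tool call to move; the robot and the scene stay as the last step left them, time stands still between calls to the robot, and variables do not carry over. Pictures are saved under pics/ and viewed, at most 10 in all, crops included, and the job is handed in when it is done.

Besides the shell and the picture viewer there is one more tool, called after "Call:" as name(argument=value, ...), one argument or row to a line, values as JSON. arm_command: Moves the arm, as the interface text tells. Shifts and turns lie within -1 to 1; 1 stands for 0.075 m of shift or 360 degrees of turn. Its arguments: {"type":"object","properties":{"moves":{"type":"array","items":{"type":"array"}},"squeeze":{"type":"number"}},"required":["moves"]}

```bash
ls; mkdir -p pics
cat > h.py <<'E'
import numpy as np, cv2
from workcell import arm
def cam(n):
    s=arm.read_state(); c=arm.read_camera(n)
    if n=='wrist':
        T=np.eye(4);T[:3,:3]=np.array(s['orientation']).reshape(3,3);T[:3,3]=s['tool_pos'];c['extrinsics']=T@np.array(c['tool_from_camera'])
    return c
def ray(c,u,v):
    E=np.array(c['extrinsics']);d=E[:3,:3]@np.linalg.inv(c['K'])@[u,v,1.];return E[:3,3],d
def onz(c,u,v,z):
    o,d=ray(c,u,v);return o+d*(z-o[2])/d[2]
def proj(c,p):
    E=np.linalg.inv(c['extrinsics']);q=c['K']@(E[:3,:3]@np.array(p)+E[:3,3]);return q[:2]/q[2]
def save(c,n): cv2.imwrite(n,c['image'][:,:,::-1])
E
python3 - <<'E'
from h import *
a=cam('scene');b=cam('top');save(a,'pics/s0.png');save(b,'pics/t0.png')
for c in(a,b):print(np.round(c['K'],1).tolist(),np.round(c['extrinsics'],3).tolist())
print(arm.read_state())
E
```

```text
pics
[[532.8, 0.0, 269.9], [0.0, 532.8, 207.7], [0.0, 0.0, 1.0]] [[0.808, -0.348, 0.475, -0.094], [-0.588, -0.452, 0.671, -0.952], [-0.019, -0.821, -0.57, 0.927], [0.0, 0.0, 0.0, 1.0]]
[[429.7, 0.0, 280.0], [0.0, 429.7, 207.0], [0.0, 0.0, 1.0]] [[-0.025, -0.994, 0.108, 0.424], [-0.999, 0.023, -0.021, -0.003], [0.019, -0.108, -0.994, 1.458], [0.0, 0.0, 0.0, 1.0]]
{'clock': 0.1, 'joint_pos': array([ 6.13281426e+01,  7.13177422e+00,  9.46257798e+01,  4.34164095e-04,
        7.83509320e+01, -4.73174922e+00]), 'joint_vel': array([ 0.01022131, -0.07855146, -0.09764309, -0.01147136, -0.05382367,
        0.04505069]), 'joint_torque': array([ 9.98647965e-05, -4.24930215e+01, -3.66654718e+01, -9.86739769e-05,
        3.85067164e-03,  5.51691684e-06]), 'tool_pos': array([0.26357843, 0.59371582, 0.30275797]), 'orientation': array([[-9.13969426e-01,  4.05782025e-01, -9.14969011e-04],
       [ 4.05783024e-01,  9.13967937e-01, -1.65770744e-03],
       [ 1.63584457e-04, -1.88637281e-03, -9.99998207e-01]]), 'wrist_force': array([-0.75599387,  0.56693411, -0.18935839]), 'ft_torque': array([ 0.01748849,  0.03323459, -0.0354441 ]), 'grasp_force': 0.0, 'opening': 0.08507547853633426}
```

View pics/s0.png

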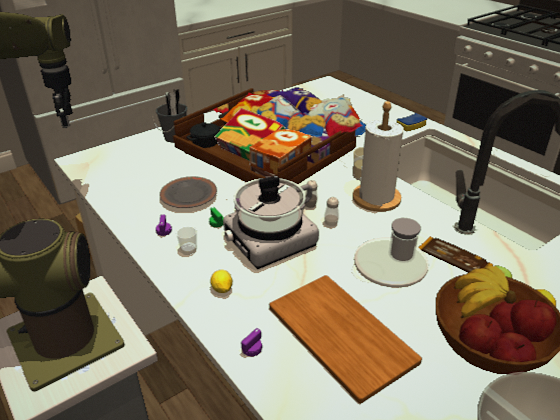

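View pics/t0.png

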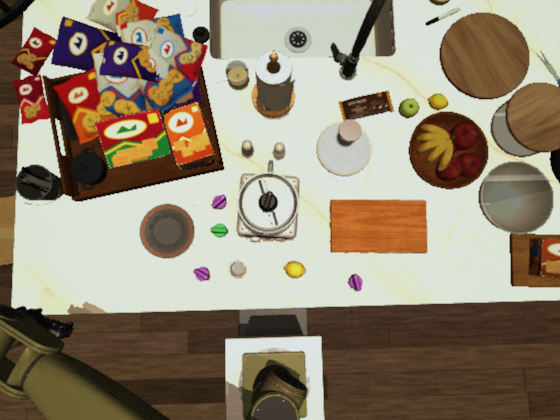

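Top view: slicer at (268,205) with the black knob at (268,201), plate (167,231), board (379,226), lemon (295,269), glass (238,269), shakers (247,148) and (279,150).

Knob candidates: black on the slicer (268,201); purple (219,202), (202,273), (356,282); green (219,230). By the description I choose the black one on the hub, and check it in a crop.

Run:
```python
from h import *
b=cam('top');a=cam('scene');im=b['image']
crop=im[160:250,220:320,::-1]; c1=cv2.resize(crop,None,fx=5,fy=5,interpolation=cv2.INTER_CUBIC)
cr2=cv2.resize(a['image'][165:265,215:325,::-1],(330*3//2,450),interpolation=cv2.INTER_CUBIC)
cr2=cv2.resize(cr2,(300,450)); cv2.imwrite('pics/c1.png',np.hstack([c1,cr2]))
g=im.max(2)
def blobs(mask,box,z,name):
    x0,y0,x1,y1=box;m=np.zeros(mask.shape,np.uint8);m[y0:y1,x0:x1]=mask[y0:y1,x0:x1]
    cs,_=cv2.findContours(m,cv2.RETR_EXTERNAL,cv2.CHAIN_APPROX_NONE);c=max(cs,key=cv2.contourArea)
    r=cv2.minAreaRect(c);mo=cv2.moments(c)
    u=(mo['m10']/mo['m00'],mo['m01']/mo['m00'])
    print(name,np.round(u,1),np.round(onz(b,*r[0],z),4),[np.round(onz(b,*p,z)[:2],3).tolist() for p in cv2.boxPoints(r)],cv2.contourArea(c))
hsv=cv2.cvtColor(im,cv2.COLOR_RGB2HSV)
blobs((g<60)*1,(255,188,284,215),.2,'knob')
blobs(((hsv[...,1]>130)&(hsv[...,0]<20)&(g>80))*1,(320,190,440,262),.018,'board')
blobs((g<200)*1,(135,200,200,262),.02,'plate')
blobs((g<225)*1,(228,258,250,280),.03,'glass')
blobs(((hsv[...,1]>120)&(g>100))*1,(280,255,310,285),.027,'lemon')
for n,u in dict(pepper=(247,148),salt=(279,150)).items():print(n,onz(b,*u,.09))
# bowl circle
gr=cv2.cvtColor(im,cv2.COLOR_RGB2GRAY)
print(cv2.HoughCircles(gr[165:250,225:312],cv2.HOUGH_GRADIENT,1,10,param1=100,param2=20,minRadius=22,maxRadius=36))
for p in((.4,0.03,.152),):print(proj(b,p))
```

```text
knob [268.8 203.1] [0.5757 0.0063 0.2   ] [[0.588, 0.041], [0.61, -0.007], [0.564, -0.028], [0.541, 0.019]] 155.5
board [378.1 226.1] [ 0.5076 -0.3625  0.018 ] [[0.6, -0.204], [0.592, -0.531], [0.416, -0.52], [0.425, -0.197]] 4822.5
plate [166.7 230.9] [0.5088 0.345  0.02  ] [[0.511, 0.473], [0.639, 0.345], [0.507, 0.216], [0.381, 0.345]] 2350.5
glass [237.3 269. ] [0.3786 0.1126 0.03  ] [[0.41, 0.142], [0.409, 0.083], [0.347, 0.084], [0.349, 0.142]] 256.0
lemon [294.4 269.2] [ 0.3719 -0.0765  0.027 ] [[0.375, -0.037], [0.411, -0.076], [0.369, -0.116], [0.333, -0.077]] 226.0
pepper [0.76700406 0.06968639 0.09      ]
salt [ 0.75821082 -0.03400777  0.09      ]
[[[42.5 37.5 28.8]]]
[261.10214011 261.97057799]
```

View pics/c1.png

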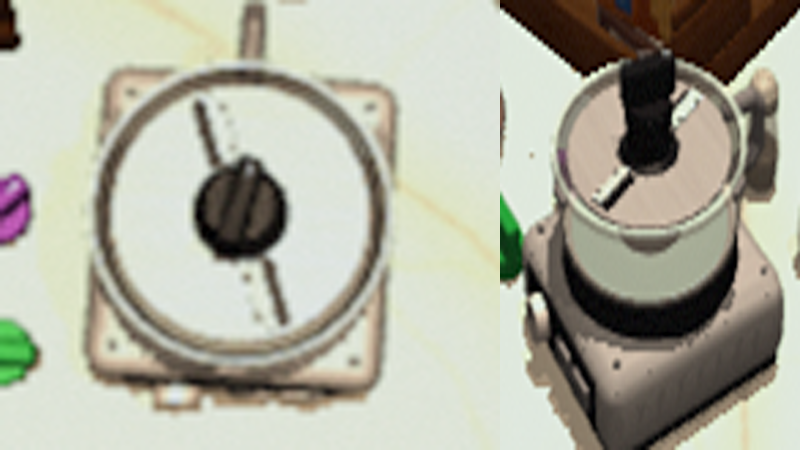

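The crop shows the black knob on the disc's hub, its bar running from about (267,206) to (270,193) in the full top image. It's the right one. Moving over it for a wrist view.

Call:
arm_command(
  moves=[
    [[0.2,-0.39,0.07],[0,0,0.0015],1],
    [[0.2,-0.39,0.07],[0,0,0.0015],1],
    [[0.2,-0.39,0.07],[0,0,0.0015],1],
    [[0.2,-0.39,0.07],[0,0,0.0015],1],
    [[0.2,-0.39,0.07],[0,0,0.0015],1],
    [[0.2,-0.39,0.07],[0,0,0.0015],1],
    [[0.2,-0.39,0.07],[0,0,0.0015],1],
    [[0.2,-0.39,0.07],[0,0,0.0015],1],
    [[0.2,-0.39,0.07],[0,0,0.0015],1],
    [[0.2,-0.39,0.07],[0,0,0.0015],1],
  ],
)

```text
clock: 1.03
tool_pos: [0.4141, 0.3, 0.3566]
orientation: [[-0.948, 0.317, 0.0], [0.317, 0.948, -0.0], [-0.0, 0.0, -1.0]]
wrist_force: [1.3, 0.2, 0.6]
opening: 0.0853
grasp_force: 0.0
```

Call:
arm_command(
  moves=[
    [[0.2,-0.39,0.07],[0,0,0.0015],1],
    [[0.2,-0.39,0.07],[0,0,0.0015],1],
    [[0.2,-0.39,0.07],[0,0,0.0015],1],
    [[0.2,-0.39,0.07],[0,0,0.0015],1],
    [[0.2,-0.39,0.07],[0,0,0.0015],1],
    [[0.2,-0.39,0.07],[0,0,0.0015],1],
    [[0.2,-0.39,0.07],[0,0,0.0015],1],
    [[0.2,-0.39,0.07],[0,0,0.0015],1],
    [[0.2,-0.39,0.07],[0,0,0.0015],1],
    [[0.2,-0.39,0.07],[0,0,0.0015],1],
    [[0,0,0],[0,0,0],1],
    [[0,0,0],[0,0,0],1],
  ],
)

```text
clock: 2.03
tool_pos: [0.5642, 0.0078, 0.4087]
orientation: [[-0.973, 0.23, -0.001], [0.23, 0.973, 0.0], [0.001, 0.0, -1.0]]
wrist_force: [-0.6, -0.1, 0.8]
opening: 0.0852
grasp_force: 0.0
```

Run:
```python
from h import *
c=cam('wrist');save(c,'pics/w1.png');s=arm.read_state()
print(s['tool_pos'],s['orientation'].round(3),s['joint_pos'].round(1),s['clock'],np.round(c['extrinsics'],3),c['K'][0])
print(proj(c,(.576,.006,.2)))
```

```text
[0.56370001 0.00876909 0.40851896] [[-0.974  0.229 -0.001]
 [ 0.229  0.974  0.   ]
 [ 0.001  0.    -1.   ]] [ -4.6  -6.4  98.1   0.   88.3 -81.4] 2.0833 [[ 0.231  0.937  0.263  0.497]
 [ 0.973 -0.222 -0.063  0.023]
 [-0.     0.271 -0.963  0.479]
 [ 0.     0.     0.     1.   ]] [333.2340401    0.         276.19659557]
[278.46352624 214.56650525]
```

View pics/w1.png

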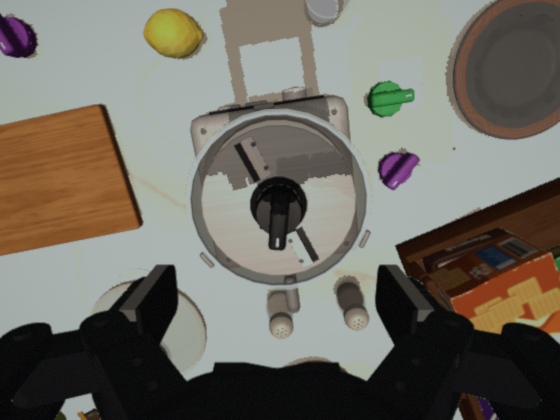

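The wrist view shows the black knob at about (280,215), bar from (281,192) to (277,248), its blades diagonal, and the board at left, plate at top right. Zooming in to measure the bar.

Run:
```python
from h import *
c=cam('wrist');im=c['image']
cv2.imwrite('pics/w1c.png',cv2.resize(np.clip(im[165:265,230:330,::-1].astype(float)*1.6,0,255).astype(np.uint8),(600,600),interpolation=cv2.INTER_CUBIC))
# rim: min-circle style via rays
for p in((190,198),(370,198),(277,111),(282,286)):print(onz(c,*p,.152).round(4))
for z in(.207,.181,.164):print(z,[onz(c,*p,z)[:2].round(4).tolist() for p in((281,192),(277,248))])
```

```text
[ 0.5517 -0.0786  0.152 ]
[0.5933 0.0978 0.152 ]
[0.4901 0.0259 0.152 ]
[ 0.6686 -0.0105  0.152 ]
0.207 [[0.5549, 0.014], [0.6028, -0.0007]]
0.181 [[0.5605, 0.0131], [0.6129, -0.003]]
0.164 [[0.5641, 0.0124], [0.6196, -0.0046]]
```

View pics/w1c.png

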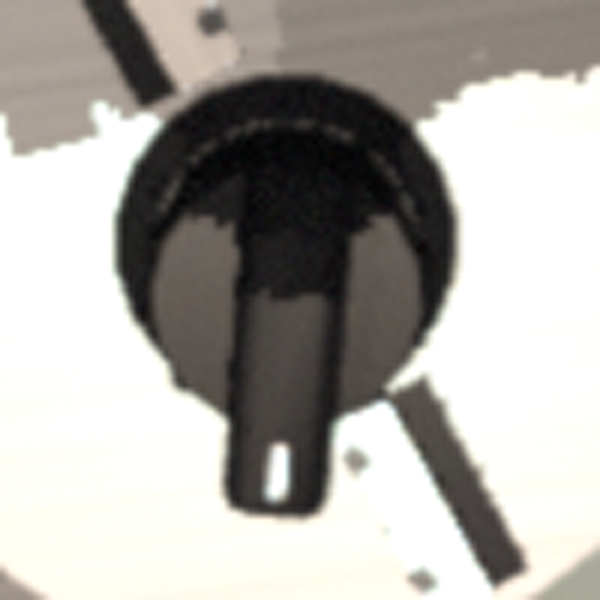

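Run:
```python
from h import *
c=cam('wrist');b=cam('top')
e=onz(c,276,251.2,.207);m=onz(c,278.7,215,.207);d=(e-m)/np.linalg.norm(e-m)
print('bar',np.degrees(np.arctan2(d[1],d[0])),(e-.027*d).round(4),'skirt',onz(c,277.8,209.5,.181).round(4))
P=np.array([onz(c,*p,.152)[:2] for p in((190,198),(370,198),(277,111),(282,286))])
A=np.c_[2*P,np.ones(4)];x=np.linalg.lstsq(A,(P**2).sum(1),rcond=None)[0];print('rim',x[:2],np.sqrt(x[2]+x[:2]@x[:2]))
print('rim top',onz(b,267.5,202.5,.152), arm.read_state()['tool_pos'])
```

```text
bar -17.17142842350659 [0.5794 0.0065 0.207 ] skirt [0.5757 0.0071 0.181 ]
rim [0.57919369 0.00869191] 0.09096806842376169
rim top [0.57992327 0.00670874 0.152     ] [0.56327239 0.01008544 0.40855753]
```

Call:
arm_command(
  moves=[
    [[0.1,-0.01,-0.2],[0,0,-0.0055],0.2],
    [[0.1,-0.01,-0.3],[0,0,-0.0055],0.2],
    [[0,0,-0.4],[0,0,0],0.2],
    [[0,0,-0.4],[0,0,0],0.2],
    [[0,0,-0.3],[0,0,0],0.2],
    [[0,0,-0.2],[0,0,0],0.2],
    [[0,0,-0.1],[0,0,0],0.2],
    [[0,0,-0.1],[0,0,0],0.2],
    [[0,0,0],[0,0,0],0.2],
  ],
  squeeze=25,
)

```text
clock: 2.98
tool_pos: [0.5782, 0.0083, 0.2579]
orientation: [[-0.956, 0.293, -0.002], [0.293, 0.956, 0.0], [0.002, -0.0, -1.0]]
wrist_force: [-0.5, -0.2, -0.6]
opening: 0.0511
grasp_force: 0.0
```

Call:
arm_command(
  moves=[
    [[0,0,0],[0,0,0],0],
    [[0,0,0],[0,0,0],-0.2],
    [[0,0,0],[0,0,0],-0.4],
    [[0,0,0],[0,0,0],-0.6],
    [[0,0,0],[0,0,0],-0.8],
    [[0,0,0],[0,0,0],-1],
    [[0,0,0],[0,0,0],-1],
    [[0,0,0],[0,0,0],-1],
  ],
)

```text
clock: 3.65
tool_pos: [0.5791, 0.0069, 0.2604]
orientation: [[-0.956, 0.294, 0.001], [0.294, 0.956, -0.002], [-0.002, -0.001, -1.0]]
wrist_force: [-2.4, -3.4, 4.8]
opening: 0.0155
grasp_force: 28.2
```

```bash
cat > st.py <<'E'
from h import *
s=arm.read_state()
R=s['orientation']
print(round(s['clock'],2),s['tool_pos'].round(4),'yaw',np.degrees(np.arctan2(R[1,0],R[0,0])).round(2),'F',s['wrist_force'].round(1),'T',s['ft_torque'].round(3),s['opening'].round(4),round(s['grasp_force'],1),'j6',s['joint_pos'][5].round(1))
E
python3 st.py
```

```text
Traceback (most recent call last):
  File "st.py", line 4, in <module>
    print(round(s['clock'],2),s['tool_pos'].round(4),'yaw',np.degrees(np.arctan2(R[1,0],R[0,0])).round(2),'F',s['wrist_force'].round(1),'T',s['ft_torque'].round(3),s['opening'].round(4),round(s['grasp_force'],1),'j6',s['joint_pos'][5].round(1))
                                                                                                                                                                    ^^^^^^^^^^^^^^^^^^
AttributeError: 'float' object has no attribute 'round'
```

Call:
arm_command(
  moves=[
    [[0,0,0.02],[0,0,0],-1],
    [[0,0,0],[0,0,0],-1],
  ],
  squeeze=40,
)

```text
clock: 3.82
tool_pos: [0.579, 0.0069, 0.2605]
orientation: [[-0.956, 0.294, 0.001], [0.294, 0.956, -0.001], [-0.002, -0.001, -1.0]]
wrist_force: [0.4, -4.4, 1.1]
opening: 0.0149
grasp_force: 40.7
```

```bash
sed -i "s/s\['opening'\].round(4)/round(s['opening'],4)/" st.py; python3 st.py
```

```text
3.82 [0.579  0.0069 0.2605] yaw 162.89 F [ 0.4 -4.4  1.1] T [-0.865 -0.154 -0.063] 0.0149 40.7 j6 -77.5
```

Call:
arm_command(
  moves=[
    [[0,0,0],[0,0,-0.008],-1],
    [[0,0,0],[0,0,-0.008],-1],
    [[0,0,0],[0,0,-0.008],-1],
    [[0,0,0],[0,0,-0.008],-1],
    [[0,0,0],[0,0,-0.008],-1],
    [[0,0,0],[0,0,-0.008],-1],
  ],
)

```text
clock: 4.32
tool_pos: [0.5789, 0.0083, 0.2605]
orientation: [[-0.824, 0.566, 0.0], [0.566, 0.824, 0.002], [0.001, 0.002, -1.0]]
wrist_force: [0.6, 0.9, 0.6]
opening: 0.0151
grasp_force: 40.7
```

```bash
python3 st.py
```

```text
4.32 [0.5789 0.0083 0.2605] yaw 145.52 F [0.6 0.9 0.6] T [-0.015 -0.073  0.126] 0.0151 40.7 j6 -60.1
```

Turning with a resisting 0.13–0.19 N·m. Continuing.

Call:
arm_command(
  moves=[
    [[0,0,0],[0,0,-0.008],-1],
    [[0,0,0],[0,0,-0.008],-1],
    [[0,0,0],[0,0,-0.008],-1],
    [[0,0,0],[0,0,-0.008],-1],
    [[0,0,0],[0,0,-0.008],-1],
    [[0,0,0],[0,0,-0.008],-1],
  ],
)

```text
clock: 4.82
tool_pos: [0.5794, 0.0087, 0.2605]
orientation: [[-0.619, 0.785, 0.002], [0.785, 0.619, 0.003], [0.001, 0.004, -1.0]]
wrist_force: [2.8, 2.7, -0.8]
opening: 0.0154
grasp_force: 40.5
```

```bash
python3 st.py
```

```text
4.82 [0.5794 0.0087 0.2605] yaw 128.23 F [ 2.8  2.7 -0.8] T [ 0.239 -0.537  0.08 ] 0.0154 40.5 j6 -42.8
```

Call:
arm_command(
  moves=[
    [[0,0,0],[0,0,-0.008],-1],
    [[0,0,0],[0,0,-0.008],-1],
    [[0,0,0],[0,0,-0.008],-1],
    [[0,0,0],[0,0,-0.008],-1],
    [[0,0,0],[0,0,-0.008],-1],
    [[0,0,0],[0,0,-0.008],-1],
  ],
)

```text
clock: 5.32
tool_pos: [0.5796, 0.0086, 0.2605]
orientation: [[-0.358, 0.934, 0.003], [0.934, 0.358, 0.003], [0.001, 0.004, -1.0]]
wrist_force: [3.0, 1.4, -0.5]
opening: 0.0149
grasp_force: 40.5
```

```bash
python3 st.py
```

```text
5.32 [0.5796 0.0086 0.2605] yaw 110.95 F [ 3.   1.4 -0.5] T [ 0.06  -0.621  0.148] 0.0149 40.5 j6 -25.5
```

Call:
arm_command(
  moves=[
    [[0,0,0],[0,0,-0.008],-1],
    [[0,0,0],[0,0,-0.008],-1],
    [[0,0,0],[0,0,-0.008],-1],
    [[0,0,0],[0,0,-0.008],-1],
    [[0,0,0],[0,0,-0.008],-1],
    [[0,0,0],[0,0,-0.008],-1],
  ],
)

```text
clock: 5.82
tool_pos: [0.5798, 0.0084, 0.2606]
orientation: [[-0.064, 0.998, 0.004], [0.998, 0.064, 0.002], [0.002, 0.004, -1.0]]
wrist_force: [4.2, 0.4, -0.5]
opening: 0.0149
grasp_force: 40.5
```

```bash
python3 st.py
```

```text
5.82 [0.5798 0.0084 0.2606] yaw 93.65 F [ 4.2  0.4 -0.5] T [ 0.022 -0.798  0.   ] 0.0149 40.5 j6 -8.2
```

Call:
arm_command(
  moves=[
    [[0,0,0],[0,0,-0.005],-1],
    [[0,0,0],[0,0,-0.005],-1],
    [[0,0,0],[0,0,-0.005],-1],
    [[0,0,0],[0,0,0],-1],
  ],
)

```text
clock: 6.15
tool_pos: [0.5798, 0.0083, 0.2606]
orientation: [[0.029, 1.0, 0.004], [1.0, -0.029, 0.002], [0.002, 0.004, -1.0]]
wrist_force: [5.7, 0.8, -0.6]
opening: 0.0149
grasp_force: 40.4
```

```bash
python3 st.py
```

```text
6.15 [0.5798 0.0083 0.2606] yaw 88.36 F [ 5.7  0.8 -0.6] T [ 0.124 -1.067  0.031] 0.0149 40.4 j6 -2.9
```

Call:
arm_command(
  moves=[
    [[0.01,0,0],[0,0,-0.005],-1],
    [[0.01,0,0],[0,0,-0.005],-1],
    [[0,0,0],[0,0,0],-1],
  ],
)

```text
clock: 6.4
tool_pos: [0.5805, 0.0081, 0.2605]
orientation: [[0.091, 0.996, 0.0], [0.996, -0.091, 0.001], [0.001, 0.0, -1.0]]
wrist_force: [1.5, 1.2, 0.6]
opening: 0.0149
grasp_force: 40.8
```

```bash
python3 st.py
```

```text
6.4 [0.5805 0.0081 0.2605] yaw 84.8 F [1.5 1.2 0.6] T [ 0.088 -0.24   0.016] 0.0149 40.8 j6 0.7
```

Call:
arm_command(
  moves=[
    [[0,0,0],[0,0,-0.005],-1],
    [[0,0,0],[0,0,-0.005],-1],
    [[0,0,0],[0,0,0],-1],
  ],
)

```text
clock: 6.65
tool_pos: [0.5805, 0.0081, 0.2605]
orientation: [[0.152, 0.988, 0.001], [0.988, -0.152, 0.001], [0.001, 0.001, -1.0]]
wrist_force: [1.6, 1.0, -0.4]
opening: 0.015
grasp_force: 40.7
```

```bash
python3 st.py
```

```text
6.65 [0.5805 0.0081 0.2605] yaw 81.23 F [ 1.6  1.  -0.4] T [ 0.131 -0.428 -0.017] 0.015 40.7 j6 4.2
```

Call:
arm_command(
  moves=[
    [[0,0,0],[0,0,-0.005],-1],
    [[0,0,0],[0,0,-0.005],-1],
    [[0,0,0],[0,0,0],-1],
  ],
)

```text
clock: 6.9
tool_pos: [0.5805, 0.008, 0.2605]
orientation: [[0.214, 0.977, 0.001], [0.977, -0.214, 0.001], [0.001, 0.001, -1.0]]
wrist_force: [2.3, 1.0, 0.8]
opening: 0.0143
grasp_force: 40.7
```

```bash
python3 st.py
```

```text
6.9 [0.5805 0.008  0.2605] yaw 77.64 F [2.3 1.  0.8] T [ 0.131 -0.523 -0.003] 0.0143 40.7 j6 7.8
```

Call:
arm_command(
  moves=[
    [[0,0,0],[0,0,-0.005],-1],
    [[0,0,0],[0,0,-0.005],-1],
    [[0,0,0],[0,0,0],-1],
  ],
)

```text
clock: 7.15
tool_pos: [0.5806, 0.0079, 0.2605]
orientation: [[0.275, 0.962, 0.001], [0.962, -0.275, 0.001], [0.001, 0.001, -1.0]]
wrist_force: [4.2, 2.0, 0.5]
opening: 0.0149
grasp_force: 40.6
```

```bash
python3 st.py
```

```text
7.15 [0.5806 0.0079 0.2605] yaw 74.06 F [4.2 2.  0.5] T [ 0.275 -0.669  0.013] 0.0149 40.6 j6 11.4
```

Call:
arm_command(
  moves=[
    [[0.005,0,0],[0,0,-0.005],-1],
    [[0.005,0,0],[0,0,-0.005],-1],
    [[0,0,0],[0,0,0],-1],
  ],
)

```text
clock: 7.4
tool_pos: [0.581, 0.0077, 0.2605]
orientation: [[0.334, 0.942, -0.0], [0.942, -0.334, 0.0], [0.0, -0.0, -1.0]]
wrist_force: [0.8, 1.3, 1.9]
opening: 0.0155
grasp_force: 40.8
```

```bash
python3 st.py
```

```text
7.4 [0.581  0.0077 0.2605] yaw 70.47 F [0.8 1.3 1.9] T [ 0.158 -0.303  0.019] 0.0155 40.8 j6 15.0
```

Call:
arm_command(
  moves=[
    [[0,0,0],[0,0,-0.005],-1],
    [[0,0,0],[0,0,-0.005],-1],
    [[0,0,0],[0,0,0],-1],
  ],
)

```text
clock: 7.65
tool_pos: [0.581, 0.0076, 0.2605]
orientation: [[0.393, 0.92, 0.0], [0.92, -0.393, -0.0], [0.0, 0.0, -1.0]]
wrist_force: [2.3, 1.5, 0.8]
opening: 0.015
grasp_force: 40.8
```

```bash
python3 st.py
```

```text
7.65 [0.581  0.0076 0.2605] yaw 66.87 F [2.3 1.5 0.8] T [ 0.031 -0.427 -0.035] 0.015 40.8 j6 18.6
```

Call:
arm_command(
  moves=[
    [[0,0,0],[0,0,-0.005],-1],
    [[0,0,0],[0,0,-0.005],-1],
    [[0,0,0],[0,0,0],-1],
  ],
)

```text
clock: 7.9
tool_pos: [0.5811, 0.0074, 0.2605]
orientation: [[0.45, 0.893, 0.0], [0.893, -0.45, -0.001], [-0.0, 0.001, -1.0]]
wrist_force: [3.1, -1.1, 0.4]
opening: 0.0154
grasp_force: 40.7
```

```bash
python3 st.py
```

```text
7.9 [0.5811 0.0074 0.2605] yaw 63.28 F [ 3.1 -1.1  0.4] T [-0.11  -0.522  0.036] 0.0154 40.7 j6 22.2
```

Call:
arm_command(
  moves=[
    [[0,0,0],[0,0,-0.005],-1],
    [[0,0,0],[0,0,-0.005],-1],
    [[0,0,0],[0,0,0],-1],
  ],
)

```text
clock: 8.15
tool_pos: [0.5813, 0.0072, 0.2605]
orientation: [[0.505, 0.863, 0.001], [0.863, -0.505, -0.001], [-0.0, 0.001, -1.0]]
wrist_force: [3.2, -0.8, -0.5]
opening: 0.0151
grasp_force: 40.6
```

```bash
python3 st.py
```

```text
8.15 [0.5813 0.0072 0.2605] yaw 59.68 F [ 3.2 -0.8 -0.5] T [-0.326 -0.671  0.024] 0.0151 40.6 j6 25.8
```

Call:
arm_command(
  moves=[
    [[0.005,-0.005,0],[0,0,-0.005],-1],
    [[0.005,-0.005,0],[0,0,-0.005],-1],
    [[0,0,0],[0,0,0],-1],
  ],
)

```text
clock: 8.4
tool_pos: [0.5817, 0.0069, 0.2605]
orientation: [[0.558, 0.83, -0.0], [0.83, -0.558, 0.0], [0.0, -0.0, -1.0]]
wrist_force: [1.4, 0.5, 0.3]
opening: 0.0152
grasp_force: 40.8
```

```bash
python3 st.py
```

```text
8.4 [0.5817 0.0069 0.2605] yaw 56.09 F [1.4 0.5 0.3] T [-0.023 -0.344  0.085] 0.0152 40.8 j6 29.3
```

Call:
arm_command(
  moves=[
    [[0,0,0],[0,0,-0.005],-1],
    [[0,0,0],[0,0,-0.005],-1],
    [[0,0,0],[0,0,0],-1],
  ],
)

```text
clock: 8.65
tool_pos: [0.5818, 0.0069, 0.2605]
orientation: [[0.609, 0.794, 0.0], [0.794, -0.609, -0.0], [0.0, 0.0, -1.0]]
wrist_force: [2.7, 0.2, 2.1]
opening: 0.015
grasp_force: 40.8
```

```bash
python3 st.py
```

```text
8.65 [0.5818 0.0069 0.2605] yaw 52.51 F [2.7 0.2 2.1] T [-0.006 -0.42   0.2  ] 0.015 40.8 j6 32.9
```

Call:
arm_command(
  moves=[
    [[0,0,0],[0,0,0],-1],
  ],
)

```text
clock: 8.73
tool_pos: [0.5817, 0.0069, 0.2605]
orientation: [[0.608, 0.794, -0.0], [0.794, -0.608, -0.0], [-0.0, 0.0, -1.0]]
wrist_force: [1.4, 0.8, 1.3]
opening: 0.0152
grasp_force: 40.8
```

```bash
python3 st.py
```

```text
8.73 [0.5817 0.0069 0.2605] yaw 52.53 F [1.4 0.8 1.3] T [-0.038 -0.447  0.244] 0.0152 40.8 j6 32.9
```

Call:
arm_command(
  moves=[
    [[0,0,0],[0,0,-0.003],-1],
    [[0,0,0],[0,0,0],-1],
  ],
)

```text
clock: 8.9
tool_pos: [0.5818, 0.0069, 0.2605]
orientation: [[0.625, 0.781, 0.0], [0.781, -0.625, -0.0], [-0.0, 0.0, -1.0]]
wrist_force: [2.1, -0.6, 1.6]
opening: 0.0153
grasp_force: 40.8
```

```bash
python3 st.py
```

```text
8.9 [0.5818 0.0069 0.2605] yaw 51.33 F [ 2.1 -0.6  1.6] T [-0.03 -0.44  0.34] 0.0153 40.8 j6 34.1
```

Torque now climbs with angle, so this is the stop. Backing off about 5°, then a gentle lift test.

Call:
arm_command(
  moves=[
    [[0,0,0],[0,0,0.007],-1],
    [[0,0,0],[0,0,0.007],-1],
    [[0,0,0.02],[0,0,0],-1],
    [[0,0,0],[0,0,0],-1],
  ],
)

```text
clock: 9.23
tool_pos: [0.5815, 0.0069, 0.2607]
orientation: [[0.555, 0.832, -0.001], [0.832, -0.555, 0.0], [-0.0, -0.001, -1.0]]
wrist_force: [4.4, 0.2, -4.0]
opening: 0.0153
grasp_force: 40.2
```

```bash
python3 st.py
```

```text
9.23 [0.5815 0.0069 0.2607] yaw 56.29 F [ 4.4  0.2 -4. ] T [ 0.034 -0.785  0.06 ] 0.0153 40.2 j6 29.1
```

Call:
arm_command(
  moves=[
    [[0.02,0,0],[0,0,0],-1],
    [[0,0,0.02],[0,0,0],-1],
    [[0,0,0],[0,0,0],-1],
  ],
)

```text
clock: 9.48
tool_pos: [0.5821, 0.0069, 0.2614]
orientation: [[0.555, 0.832, -0.005], [0.832, -0.555, 0.0], [-0.002, -0.004, -1.0]]
wrist_force: [-0.4, -1.2, -7.6]
opening: 0.0152
grasp_force: 39.7
```

```bash
python3 st.py
```

```text
9.48 [0.5821 0.0069 0.2614] yaw 56.32 F [-0.4 -1.2 -7.6] T [ 0.025 -0.049  0.094] 0.0152 39.7 j6 29.1
```

Call:
arm_command(
  moves=[
    [[0,0,-0.02],[0,0,0.006],-1],
    [[0,0,0],[0,0,0.006],-1],
    [[0,0,0],[0,0,0],-1],
  ],
)

```text
clock: 9.73
tool_pos: [0.5824, 0.007, 0.2615]
orientation: [[0.49, 0.872, -0.003], [0.872, -0.49, 0.001], [-0.001, -0.003, -1.0]]
wrist_force: [-2.6, 1.0, -2.8]
opening: 0.0149
grasp_force: 40.3
```

```bash
python3 st.py
```

```text
9.73 [0.5824 0.007  0.2615] yaw 60.67 F [-2.6  1.  -2.8] T [0.138 0.505 0.046] 0.0149 40.3 j6 24.7
```

Call:
arm_command(
  moves=[
    [[-0.01,0,0.02],[0,0,0],-1],
    [[0,0,0.02],[0,0,0],-1],
    [[0,0,0],[0,0,0],-1],
  ],
)

```text
clock: 9.98
tool_pos: [0.5828, 0.0068, 0.266]
orientation: [[0.491, 0.871, 0.001], [0.871, -0.491, -0.0], [0.0, 0.001, -1.0]]
wrist_force: [-1.0, 0.5, 0.8]
opening: 0.0157
grasp_force: 40.7
```

```bash
python3 st.py;  python3 - <<'E'
from h import *
c=cam('wrist')
cv2.imwrite('pics/w2.png',cv2.resize(np.clip(c['image'][220:420,180:380,::-1].astype(float)*1.6,0,255).astype(np.uint8),(600,600),interpolation=cv2.INTER_CUBIC))
E
```

```text
9.98 [0.5828 0.0068 0.266 ] yaw 60.63 F [-1.   0.5  0.8] T [0.149 0.286 0.008] 0.0157 40.7 j6 24.8
```

View pics/w2.png

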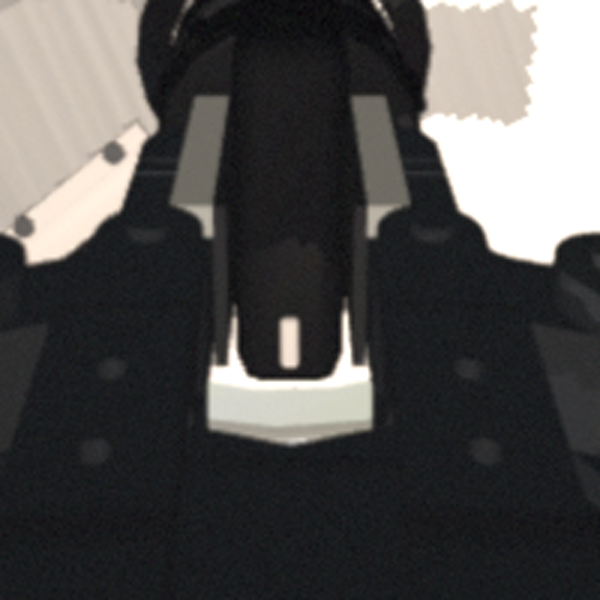

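The picture shows the bar square between the pads, white mark at about (276,334), and the vertical force has vanished: the knob is free. Lifting slowly.

Call:
arm_command(
  moves=[
    [[0,0,0.04],[0,0,0],-1],
    [[0,0,0.04],[0,0,0],-1],
    [[0,0,0],[0,0,0],-1],
  ],
)

```text
clock: 10.28
tool_pos: [0.5832, 0.0066, 0.2725]
orientation: [[0.49, 0.872, 0.003], [0.872, -0.49, -0.0], [0.001, 0.003, -1.0]]
wrist_force: [-0.3, -0.8, -1.0]
opening: 0.0153
grasp_force: 40.6
```

```bash
python3 st.py
```

```text
10.28 [0.5832 0.0066 0.2725] yaw 60.65 F [-0.3 -0.8 -1. ] T [-0.005 -0.031 -0.032] 0.0153 40.6 j6 24.7
```

Call:
arm_command(
  moves=[
    [[0,0,0.2],[0,0,0],-1],
    [[0,0,0.2],[0,0,0],-1],
    [[0,0,0.2],[0,0,0],-1],
    [[0,0,0.2],[0,0,0],-1],
    [[0,0,0.2],[0,0,0],-1],
    [[0,0,0.2],[0,0,0],-1],
    [[0,0,0],[0,0,0],-1],
  ],
)

```text
clock: 10.87
tool_pos: [0.5838, 0.0066, 0.3654]
orientation: [[0.49, 0.872, 0.007], [0.872, -0.49, -0.001], [0.003, 0.007, -1.0]]
wrist_force: [-0.1, -1.1, 0.1]
opening: 0.0151
grasp_force: 40.6
```

```bash
python3 st.py;  python3 - <<'E'
from h import *
a=cam('scene')
cv2.imwrite('pics/s2.png',cv2.resize(a['image'][60:300,140:440,::-1],(750,600),interpolation=cv2.INTER_CUBIC))
E
```

```text
10.87 [0.5838 0.0066 0.3654] yaw 60.65 F [-0.1 -1.1  0.1] T [ 0.02  -0.1    0.003] 0.0151 40.6 j6 24.7
```

View pics/s2.png

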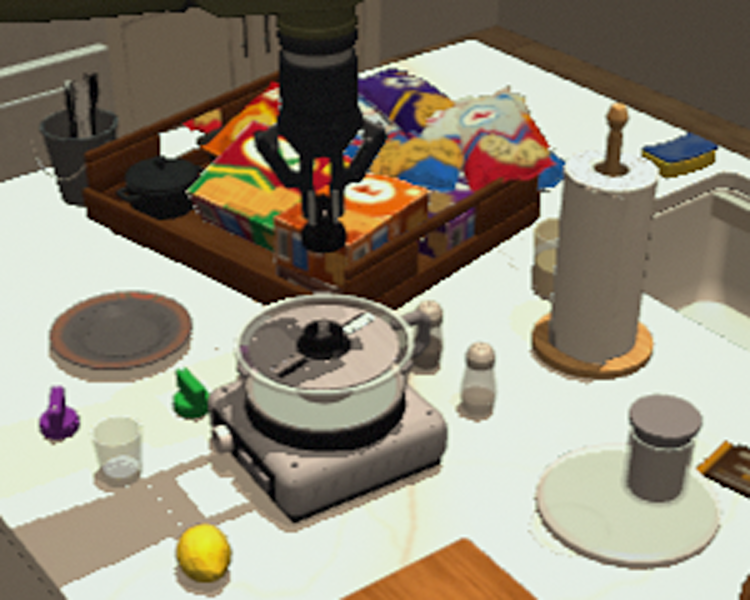

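The scene crop shows the knob in the gripper at (322,238) and the disc left in the bowl with its bare hub at (322,340). Moving to the plate.

Call:
arm_command(
  moves=[
    [[-0.1,0.45,0],[0,0,0],-1],
    [[-0.1,0.45,0],[0,0,0],-1],
    [[-0.1,0.45,0],[0,0,0],-1],
    [[-0.1,0.45,0],[0,0,0],-1],
    [[-0.1,0.45,0],[0,0,0],-1],
    [[-0.1,0.45,0],[0,0,0],-1],
    [[-0.1,0.45,0],[0,0,0],-1],
    [[-0.1,0.45,0],[0,0,0],-1],
    [[-0.1,0.45,0],[0,0,0],-1],
    [[-0.1,0.45,0],[0,0,0],-1],
  ],
)

```text
clock: 11.75
tool_pos: [0.5066, 0.3458, 0.3593]
orientation: [[0.49, 0.872, -0.001], [0.872, -0.49, -0.001], [-0.002, -0.001, -1.0]]
wrist_force: [1.7, -0.1, -1.4]
opening: 0.015
grasp_force: 40.6
```

Call:
arm_command(
  moves=[
    [[0,0,-0.4],[0,0,0],-1],
    [[0,0,-0.5],[0,0,0],-1],
    [[0,0,-0.5],[0,0,0],-1],
    [[0,0,-0.5],[0,0,0],-1],
    [[0,0,-0.5],[0,0,0],-1],
    [[0,0,-0.4],[0,0,0],-1],
    [[0,0,-0.3],[0,0,0],-1],
    [[0,0,-0.15],[0,0,0],-1],
    [[0,0,0],[0,0,0],-1],
    [[0,0,0],[0,0,0],-1],
  ],
)

```text
clock: 12.58
tool_pos: [0.5074, 0.3442, 0.1168]
orientation: [[0.49, 0.872, -0.001], [0.872, -0.49, -0.0], [-0.001, -0.0, -1.0]]
wrist_force: [-0.3, -0.2, -0.0]
opening: 0.0149
grasp_force: 40.5
```

```bash
python3 st.py
```

```text
12.58 [0.5074 0.3442 0.1168] yaw 60.66 F [-0.3 -0.2 -0. ] T [-0.034 -0.081 -0.014] 0.0149 40.5 j6 58.5
```

Call:
arm_command(
  moves=[
    [[0,0,-0.04],[0,0,0],-1],
    [[0,0,-0.04],[0,0,0],-1],
    [[0,0,-0.03],[0,0,0],-1],
    [[0,0,0],[0,0,0],-1],
  ],
)

```text
clock: 12.92
tool_pos: [0.5078, 0.3445, 0.1095]
orientation: [[0.49, 0.872, 0.001], [0.872, -0.49, 0.001], [0.001, 0.001, -1.0]]
wrist_force: [-0.1, -0.2, -0.8]
opening: 0.0148
grasp_force: 40.5
```

```bash
python3 st.py
```

```text
12.92 [0.5078 0.3445 0.1095] yaw 60.66 F [-0.1 -0.2 -0.8] T [-0.013  0.018 -0.006] 0.0148 40.5 j6 58.5
```

Call:
arm_command(
  moves=[
    [[0,0,-0.02],[0,0,0],-1],
    [[0,0,-0.02],[0,0,0],-1],
    [[0,0,0],[0,0,0],-1],
  ],
)

```text
clock: 13.17
tool_pos: [0.5074, 0.3443, 0.1058]
orientation: [[0.49, 0.872, -0.0], [0.872, -0.49, -0.0], [-0.0, -0.0, -1.0]]
wrist_force: [0.7, -0.1, -1.0]
opening: 0.0148
grasp_force: 40.5
```

```bash
python3 st.py
```

```text
13.17 [0.5074 0.3443 0.1058] yaw 60.66 F [ 0.7 -0.1 -1. ] T [-0.024  0.059  0.01 ] 0.0148 40.5 j6 58.5
```

Call:
arm_command(
  moves=[
    [[0,0,-0.02],[0,0,0],-1],
    [[0,0,0],[0,0,0],-1],
  ],
)

```text
clock: 13.33
tool_pos: [0.5077, 0.3445, 0.1051]
orientation: [[0.49, 0.872, 0.0], [0.872, -0.49, 0.0], [0.0, 0.0, -1.0]]
wrist_force: [-0.8, -0.9, 3.8]
opening: 0.0149
grasp_force: 41.1
```

Call:
arm_command(
  moves=[
    [[0,0,-0.015],[0,0,0],-1],
    [[0,0,0],[0,0,0],-1],
  ],
)

```text
clock: 13.5
tool_pos: [0.5078, 0.3445, 0.1051]
orientation: [[0.49, 0.872, -0.0], [0.872, -0.49, -0.0], [-0.0, -0.0, -1.0]]
wrist_force: [-5.5, -1.9, 9.9]
opening: 0.0154
grasp_force: 41.9
```

```bash
python3 st.py
```

```text
13.5 [0.5078 0.3445 0.1051] yaw 60.67 F [-5.5 -1.9  9.9] T [-0.54   0.825 -0.044] 0.0154 41.9 j6 58.5
```

Contact at the expected height. Easing off and opening.

Call:
arm_command(
  moves=[
    [[0,0,0.015],[0,0,0],-1],
    [[0,0,0],[0,0,0],-0.5],
    [[0,0,0],[0,0,0],-0.3],
    [[0,0,0],[0,0,0],-0.1],
    [[0,0,0],[0,0,0],0.1],
    [[0,0,0],[0,0,0],0.1],
    [[0,0,0.1],[0,0,0],0.1],
    [[0,0,0.2],[0,0,0],0.1],
    [[0,0,0.4],[0,0,0],0.2],
    [[0,0,0.5],[0,0,0],0.2],
    [[0,0,0.5],[0,0,0],0.2],
    [[0,0,0.5],[0,0,0],0.4],
  ],
)

```text
clock: 14.5
tool_pos: [0.5072, 0.3442, 0.2714]
orientation: [[0.49, 0.872, -0.0], [0.872, -0.49, -0.0], [-0.0, -0.0, -1.0]]
wrist_force: [0.3, 0.4, 0.4]
opening: 0.0593
grasp_force: 0.0
```

Call:
arm_command(
  moves=[
    [[0,0,0.5],[0,0,0],0.6],
    [[0,0,0.5],[0,0,0],0.6],
    [[0,0,0.3],[0,0,0],0.6],
    [[0.1,-0.45,0],[0,0,0],0.6],
    [[0.1,-0.45,0],[0,0,0],0.6],
    [[0.1,-0.45,0],[0,0,0],0.6],
    [[0.1,-0.45,0],[0,0,0],0.6],
    [[0.1,-0.45,0],[0,0,0],0.6],
    [[0.1,-0.45,0],[0,0,0],0.6],
    [[0,-0.45,0],[0,0,0],0.6],
    [[0,-0.45,0],[0,0,0],0.6],
    [[0,0,0],[0,0,0],0.6],
  ],
)

```text
clock: 15.5
tool_pos: [0.5525, 0.0697, 0.3675]
orientation: [[0.495, 0.869, 0.001], [0.869, -0.495, -0.002], [-0.002, 0.002, -1.0]]
wrist_force: [0.3, 0.9, 0.9]
opening: 0.0687
grasp_force: 0.0
```

```bash
python3 st.py;  python3 - <<'E'
from h import *
c=cam('wrist');b=cam('top')
l=c['image'][:,:,::-1];r=cv2.resize(b['image'][160:280,120:320,::-1],(500,300),interpolation=cv2.INTER_CUBIC)
l2=cv2.resize(l,(400,300));
print(proj(c,(.5815,.007,.164)))
u,v=proj(c,(.5815,.007,.164)).astype(int)
z=cv2.resize(l[max(v-60,0):v+60,max(u-60,0):u+60],(300,300),interpolation=cv2.INTER_CUBIC);print(max(u-60,0),max(v-60,0))
cv2.imwrite('pics/w3.png',np.vstack([np.hstack([l2,z]),np.pad(r,((0,0),(0,200),(0,0)))]) )
np.save('w3.npy',c['extrinsics'])
E
```

```text
15.5 [0.5525 0.0697 0.3675] yaw 60.35 F [0.3 0.9 0.9] T [-0.011 -0.032 -0.039] 0.0687 0.0 j6 31.4
[340.0106653  245.02193789]
280 185
```

View pics/w3.png

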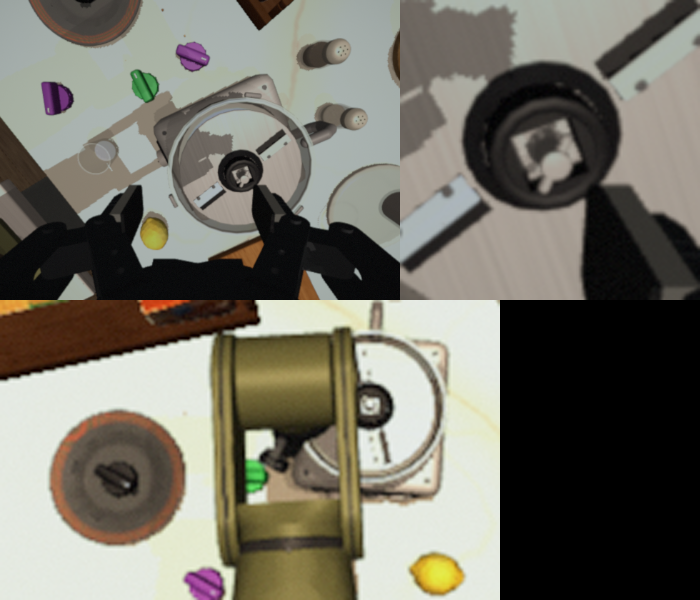

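Run:
```python
from h import *
c=cam('wrist');s=arm.read_state()
p=onz(c,379,209,.148);q=onz(c,296,275,.148)
print('blade dir',np.degrees(np.arctan2(*(p-q)[1::-1])),(p+q)/2,'tool y',np.degrees(np.arctan2(s['orientation'][1,1],s['orientation'][0,1])))
print('spindle',onz(c,341.2,250.2,.175),'hub',onz(c,339.2,247.8,.164))
u=np.array(s['tool_pos']);print(((np.array([.5815,.007,.222])-u)/.075).round(3))
```

```text
blade dir 11.93125305290923 [0.57938982 0.00778232 0.148     ] tool y -29.388254621634204
spindle [0.58058093 0.01148449 0.175     ] hub [0.57986284 0.00932634 0.164     ]
[ 0.387 -0.897 -1.939]
```

Call:
arm_command(
  moves=[
    [[0.05,-0.1,0],[0,0,-0.015],0.6],
    [[0.05,-0.1,0],[0,0,-0.015],0.6],
    [[0.05,-0.1,0],[0,0,-0.015],0.6],
    [[0.05,-0.1,0],[0,0,-0.015],0.6],
    [[0.05,-0.1,0],[0,0,-0.015],0.6],
    [[0.05,-0.1,0],[0,0,-0.015],0.6],
    [[0.05,-0.1,0],[0,0,-0.015],0.6],
    [[0.03,-0.1,0],[0,0,-0.015],0.6],
    [[0,-0.03,0],[0,0,-0.015],0.6],
    [[0,0,-0.3],[0,0,0],0.6],
    [[0,0,-0.4],[0,0,0],0.6],
    [[0,0,0],[0,0,0],0.6],
  ],
)

```text
clock: 16.65
tool_pos: [0.5788, 0.0138, 0.3081]
orientation: [[0.977, 0.211, -0.01], [0.211, -0.977, 0.001], [-0.01, -0.003, -1.0]]
wrist_force: [-1.4, -0.1, -1.7]
opening: 0.068
grasp_force: 0.0
```

```bash
python3 st.py
```

```text
16.65 [0.5788 0.0138 0.3081] yaw 12.19 F [-1.4 -0.1 -1.7] T [0.03  0.069 0.024] 0.068 0.0 j6 73.9
```

Call:
arm_command(
  moves=[
    [[0,0,-0.1],[0,0,0],0.6],
    [[0,0,0],[0,0,0],0.6],
    [[0,0,0],[0,0,0],0.6],
  ],
)

```text
clock: 16.9
tool_pos: [0.5815, 0.0127, 0.3082]
orientation: [[0.978, 0.21, 0.002], [0.21, -0.978, -0.0], [0.002, 0.0, -1.0]]
wrist_force: [0.1, -0.2, 0.2]
opening: 0.0682
grasp_force: 0.0
```

```bash
python3 st.py
```

```text
16.9 [0.5815 0.0127 0.3082] yaw 12.12 F [ 0.1 -0.2  0.2] T [ 0.    -0.007 -0.092] 0.0682 0.0 j6 73.8
```

Call:
arm_command(
  moves=[
    [[0,-0.07,-0.1],[0,0,0],0.6],
    [[0,0,-0.3],[0,0,0],0.6],
    [[0,0,-0.3],[0,0,0],0.5],
    [[0,0,-0.2],[0,0,0],0.5],
    [[0,0,-0.1],[0,0,0],0.5],
    [[0,0,-0.07],[0,0,0],0.5],
    [[0,0,-0.05],[0,0,0],0.5],
    [[0,0,0],[0,0,0],0.5],
    [[0,0,0],[0,0,0],0.5],
  ],
)

```text
clock: 17.65
tool_pos: [0.5816, 0.0067, 0.224]
orientation: [[0.978, 0.209, 0.002], [0.209, -0.978, -0.0], [0.002, 0.0, -1.0]]
wrist_force: [-0.8, 0.4, 0.2]
opening: 0.0641
grasp_force: 0.0
```

```bash
python3 st.py
```

```text
17.65 [0.5816 0.0067 0.224 ] yaw 12.06 F [-0.8  0.4  0.2] T [ 0.012  0.035 -0.007] 0.0641 0.0 j6 73.3
```

Call:
arm_command(
  moves=[
    [[0,0,-0.02],[0,0,0],0.4],
    [[0,0,0],[0,0,0],0.3],
    [[0,0,0],[0,0,0],0.2],
    [[0,0,0],[0,0,0],0.1],
    [[0,0,0],[0,0,0],0],
    [[0,0,0],[0,0,0],-0.2],
    [[0,0,0],[0,0,0],-0.4],
    [[0,0,0],[0,0,0],-0.4],
  ],
  squeeze=30,
)

```text
clock: 18.32
tool_pos: [0.5813, 0.0065, 0.2221]
orientation: [[0.978, 0.209, 0.001], [0.209, -0.978, -0.001], [0.001, 0.001, -1.0]]
wrist_force: [-0.9, -2.6, 3.4]
opening: 0.0417
grasp_force: 30.9
```

```bash
python3 st.py
```

```text
18.32 [0.5813 0.0065 0.2221] yaw 12.06 F [-0.9 -2.6  3.4] T [-0.441  0.144 -0.005] 0.0417 30.9 j6 73.3
```

Call:
arm_command(
  moves=[
    [[0,0,0],[0,0,0],-0.5],
    [[0,0,0.03],[0,0,0],-0.5],
    [[0,0,0.03],[0,0,0],-0.5],
    [[0,0,0.03],[0,0,0],-0.5],
    [[0,0,0],[0,0,0],-0.5],
  ],
  squeeze=55,
)

```text
clock: 18.73
tool_pos: [0.5809, 0.0066, 0.2267]
orientation: [[0.978, 0.209, -0.0], [0.209, -0.978, -0.0], [-0.0, 0.0, -1.0]]
wrist_force: [3.4, -3.0, -4.2]
opening: 0.0412
grasp_force: 56.7
```

```bash
python3 st.py
```

```text
18.73 [0.5809 0.0066 0.2267] yaw 12.06 F [ 3.4 -3.  -4.2] T [-0.625 -0.603  0.004] 0.0412 56.7 j6 73.3
```

Call:
arm_command(
  moves=[
    [[0.013,-0.013,0.03],[0,0,0],-0.5],
    [[0,0,0.03],[0,0,0],-0.5],
    [[0,0,0.03],[0,0,0],-0.5],
    [[0,0,0.03],[0,0,0],-0.5],
    [[0,0,0],[0,0,0],-0.5],
  ],
)

```text
clock: 19.15
tool_pos: [0.5821, 0.0061, 0.2379]
orientation: [[0.978, 0.209, 0.001], [0.209, -0.978, 0.0], [0.001, -0.0, -1.0]]
wrist_force: [0.1, 0.3, -2.4]
opening: 0.0412
grasp_force: 57.0
```

```bash
python3 st.py
```

```text
19.15 [0.5821 0.0061 0.2379] yaw 12.07 F [ 0.1  0.3 -2.4] T [-0.015 -0.037  0.03 ] 0.0412 57.0 j6 73.2
```

Call:
arm_command(
  moves=[
    [[0,0,0.08],[0,0,0],-0.5],
    [[0,0,0.08],[0,0,0],-0.5],
    [[0,0,0.08],[0,0,0],-0.5],
    [[0,0,0.08],[0,0,0],-0.5],
    [[0,0,0.08],[0,0,0],-0.5],
    [[0,0,0.15],[0,0,0],-0.5],
    [[0,0,0.2],[0,0,0],-0.5],
    [[0,0,0.2],[0,0,0],-0.5],
    [[0,0,0.2],[0,0,0],-0.5],
    [[0,0,0.2],[0,0,0],-0.5],
    [[0,0,0],[0,0,0],-0.5],
  ],
)

```text
clock: 20.07
tool_pos: [0.5833, 0.0057, 0.3435]
orientation: [[0.978, 0.209, 0.007], [0.209, -0.978, -0.001], [0.007, 0.002, -1.0]]
wrist_force: [0.2, -0.2, -2.2]
opening: 0.0412
grasp_force: 57.1
```

Call:
arm_command(
  moves=[
    [[-0.09,-0.2,0],[0,0,0],-0.5],
    [[-0.09,-0.45,0],[0,0,0],-0.5],
    [[-0.09,-0.45,0],[0,0,0],-0.5],
    [[-0.09,-0.45,0],[0,0,0],-0.5],
    [[-0.09,-0.45,0],[0,0,0],-0.5],
    [[-0.09,-0.45,0],[0,0,0],-0.5],
    [[-0.09,-0.45,0],[0,0,0],-0.5],
    [[-0.09,-0.45,0],[0,0,0],-0.5],
    [[-0.09,-0.45,0],[0,0,0],-0.5],
    [[-0.09,-0.45,0],[0,0,0],-0.5],
    [[-0.09,-0.45,0],[0,0,0],-0.5],
    [[0,-0.25,0],[0,0,0],-0.5],
  ],
)

```text
clock: 21.07
tool_pos: [0.5062, -0.3685, 0.3378]
orientation: [[0.978, 0.206, -0.001], [0.206, -0.978, -0.001], [-0.001, 0.0, -1.0]]
wrist_force: [0.4, 0.3, -2.2]
opening: 0.0409
grasp_force: 57.1
```

Call:
arm_command(
  moves=[
    [[0,0,-0.2],[0,0,0],-0.5],
    [[0,0,-0.2],[0,0,0],-0.5],
  ],
)

```text
clock: 21.23
tool_pos: [0.5079, -0.3663, 0.3084]
orientation: [[0.978, 0.207, 0.002], [0.207, -0.978, -0.0], [0.001, 0.001, -1.0]]
wrist_force: [-0.1, 0.6, -2.3]
opening: 0.0412
grasp_force: 57.1
```

```bash
python3 st.py;  python3 - <<'E'
from h import *
a=cam('scene');b=cam('top')
l=cv2.resize(a['image'][150:400,150:450,::-1],(480,400));r=cv2.resize(b['image'][170:290,300:396,::-1],(320,400))
cv2.imwrite('pics/s3.png',np.hstack([l,r]))
E
```

```text
21.23 [ 0.5079 -0.3663  0.3084] yaw 11.96 F [-0.1  0.6 -2.3] T [ 0.098 -0.004  0.073] 0.0412 57.1 j6 37.3
```

View pics/s3.png

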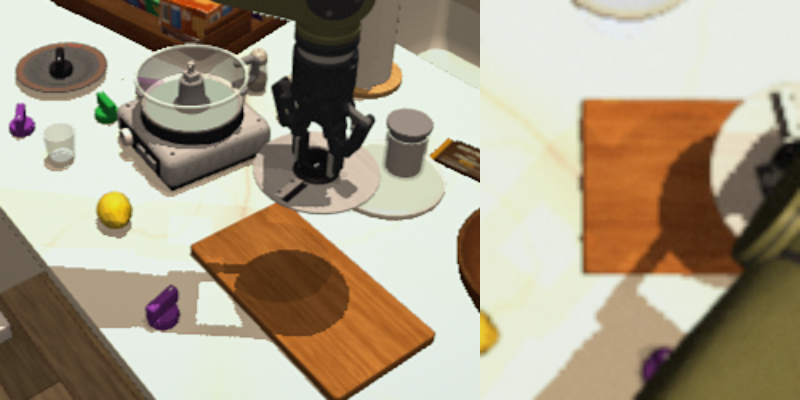

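The picture shows the disc level in the gripper above the board, the spindle bare and the knob upright on the plate at (60,65). Descending.

Call:
arm_command(
  moves=[
    [[0,0,-0.4],[0,0,0],-0.5],
    [[0,0,-0.5],[0,0,0],-0.5],
    [[0,0,-0.5],[0,0,0],-0.5],
    [[0,0,-0.5],[0,0,0],-0.5],
    [[0,0,-0.4],[0,0,0],-0.5],
    [[0,0,-0.2],[0,0,0],-0.5],
    [[0,0,-0.1],[0,0,0],-0.5],
    [[0,0,-0.05],[0,0,0],-0.5],
    [[0,0,0],[0,0,0],-0.5],
    [[0,0,0],[0,0,0],-0.5],
  ],
)

```text
clock: 22.17
tool_pos: [0.5088, -0.3656, 0.1114]
orientation: [[0.978, 0.21, 0.002], [0.21, -0.978, -0.002], [0.002, 0.002, -1.0]]
wrist_force: [0.5, -0.3, -2.9]
opening: 0.0411
grasp_force: 57.0
```

```bash
python3 st.py
```

```text
22.17 [ 0.5088 -0.3656  0.1114] yaw 12.1 F [ 0.5 -0.3 -2.9] T [-0.049  0.018 -0.053] 0.0411 57.0 j6 37.3
```

Call:
arm_command(
  moves=[
    [[0,0,-0.05],[0,0,0],-0.5],
    [[0,0,-0.05],[0,0,0],-0.5],
    [[0,0,-0.03],[0,0,0],-0.5],
    [[0,0,-0.02],[0,0,0],-0.5],
    [[0,0,0],[0,0,0],-0.5],
  ],
)

```text
clock: 22.58
tool_pos: [0.5077, -0.3655, 0.0985]
orientation: [[0.978, 0.209, 0.0], [0.209, -0.978, -0.0], [0.0, 0.0, -1.0]]
wrist_force: [-0.1, 0.6, -2.3]
opening: 0.0411
grasp_force: 57.1
```

Call:
arm_command(
  moves=[
    [[0,0,-0.015],[0,0,0],-0.5],
    [[0,0,0],[0,0,0],-0.5],
  ],
)

```text
clock: 22.75
tool_pos: [0.5079, -0.3656, 0.0983]
orientation: [[0.978, 0.209, 0.0], [0.209, -0.978, -0.0], [0.0, 0.0, -1.0]]
wrist_force: [-3.4, 2.2, 4.0]
opening: 0.0414
grasp_force: 57.8
```

Call:
arm_command(
  moves=[
    [[0,0,-0.015],[0,0,0],-0.5],
    [[0,0,0],[0,0,0],-0.5],
  ],
)

```text
clock: 22.92
tool_pos: [0.5079, -0.3656, 0.0983]
orientation: [[0.978, 0.209, -0.0], [0.209, -0.978, 0.0], [-0.0, -0.0, -1.0]]
wrist_force: [-6.1, 3.8, 10.2]
opening: 0.0412
grasp_force: 58.4
```

Down on the board. Easing off, opening and retreating straight up.

Call:
arm_command(
  moves=[
    [[0,0,0.02],[0,0,0],-0.5],
    [[0,0,0],[0,0,0],0.1],
    [[0,0,0],[0,0,0],0.3],
    [[0,0,0],[0,0,0],0.5],
    [[0,0,0],[0,0,0],0.6],
    [[0,0,0],[0,0,0],0.6],
    [[0,0,0.1],[0,0,0],0.6],
    [[0,0,0.3],[0,0,0],0.6],
    [[0,0,0.5],[0,0,0],0.6],
    [[0,0,0.5],[0,0,0],0.6],
    [[0,0,0.5],[0,0,0],0.6],
    [[0,0,0.5],[0,0,0],0.6],
  ],
)

```text
clock: 23.92
tool_pos: [0.5075, -0.3652, 0.28]
orientation: [[0.978, 0.209, 0.0], [0.209, -0.978, -0.0], [0.0, 0.0, -1.0]]
wrist_force: [0.4, -0.7, 0.5]
opening: 0.0686
grasp_force: 0.0
```

Call:
arm_command(
  moves=[
    [[0,0,0.3],[0,0,0],0.6],
    [[0,0,0.2],[0,0,0],0.6],
    [[0,0,0],[0,0,0],0.6],
    [[0,0,0],[0,0,0],0.6],
  ],
)

```text
clock: 24.25
tool_pos: [0.5077, -0.3654, 0.3152]
orientation: [[0.978, 0.209, 0.0], [0.209, -0.978, -0.0], [0.0, 0.0, -1.0]]
wrist_force: [0.6, 0.1, -0.3]
opening: 0.0682
grasp_force: 0.0
```

```bash
python3 st.py;  python3 - <<'E'
from h import *
a=cam('scene')
cv2.imwrite('pics/s4.png',cv2.resize(a['image'][150:400,130:450,::-1],(640,500)))
E
```

```text
24.25 [ 0.5077 -0.3654  0.3152] yaw 12.06 F [ 0.6  0.1 -0.3] T [0.025 0.022 0.015] 0.0682 0.0 j6 37.3
```

View pics/s4.png

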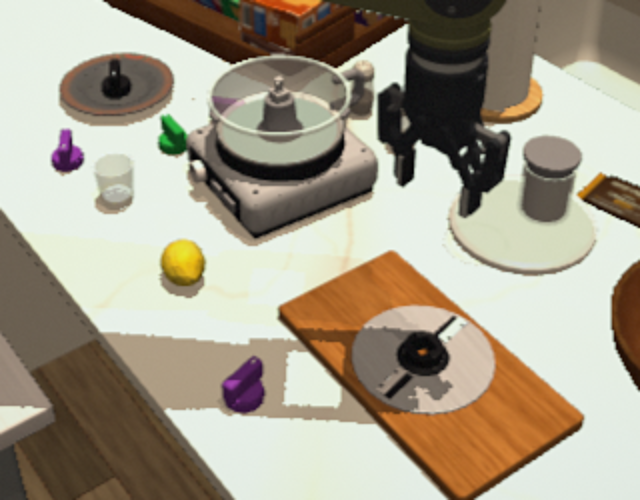

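The disc lies flat in the middle of the board at (423,357) with its blades up, and the knob is on the plate at (115,85). Nothing else looks disturbed, so I'm handing in.

```bash
python3 -c "from workcell import arm;print(arm.job_done())"
```

```text
the job is handed in; nothing more can be done
None
```

The job is handed in, verdict not shown: the knob was loosened clockwise to its stop and set on the plate, the disc lies flat, blades up, mid-board, and nothing else looked moved; my first two lift tests pulled up to about 8 N before the knob came free.

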